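# Press the stopper into a vial with a guarded hand press

### The arm

A 6-joint arm with a two-finger parallel gripper is mounted at the origin on a cart in front of the work surface, level with it; the furniture and walls round the work are solid. World frame = base frame: x ahead of the robot, y to its left, z up, the work surface at z = 0. Lengths are in m, angles in rad, forces in N, time in s.
With the tool pointing down it reaches from about 0.25 to 0.725 m from the base axis. Payload 4 kg.
Tool frame: the origin (TCP) lies midway between the tips of the shut fingers; the grasp point (between the pads) lies 19 mm behind it; z points along the fingers, y is the line along which they close (so a half turn about z gives the same grasp; the last joint's range is limited). The gripper opens to 85 mm and grips with 20 to 120 N. Pads are 22 mm wide; open, the fingers measure 114 mm over their backs; the gripper's body (76 mm by 85 mm) begins 54 mm behind the grasp point. The pads swing forward as they close: fully open they stand 13 mm farther back than shut.
Start: joints at [-1.194, 0.241, 0.005, 1.335, 0, 1.571], TCP at [0.184, -0.465, 0.231] pointing down, gripper open.
Joint ranges: [-2.72, 2.72], [-1.05, 1.87], [-1.09, 1.28], [-1.99, 2.15], [-1.42, 1.44], [-3.14, 3.14]. Speed limits (rad/s): [2.79, 2.79, 3.14, 3.14, 3.14, 3.14].

### API

Orientations are given as a unit quaternion [x, y, z, w].
In Python, from workcell import bot gives the robot as it stands. The module is installed in compiled form; this text tells all that it offers.
- The arm moves only by the tool drive_tool, never from a script. Its arguments are lists of equal length, an entry for each row: "slide": the shift along the tool's x, y, z scaled (see below), a list of three; "rotation": the turn, a rotation vector about the tool's x, y, z scaled (see below), a list of three. A call has exactly 8 rows; each row is the pose to reach, as a shift and turn from the pose commanded when the call began, along the tool's axes at that moment; what a row does not reach only later rows make up. The controller multiplies each number of a shift by 250 mm and each number of a turn by 0.5 rad. A row lasts 1/8 s, in which the tool goes at most 62.5 mm and 10.7 degrees, less where a joint would pass 70% of its speed; a pose out of reach is approached as far as the arm can. A call with a number of a shift or a turn outside -1 to 1 is refused whole. A call with a gripper value outside its range is refused whole. "gripper" is the opening, from 0 (shut) to 1 (fully open), set as the call begins (left out, the last holds). The fingers move at their own pace and stop on an object; the grip force is fixed at half the most. Time passes only in rows, so rows that repeat a pose let the fingers close, or fill a call up. It gives the time, the measured TCP pose, the force, the opening and the grip force at its end, in the units of the state.
- bot.get_obs(): the state, without advancing time (a new reading comes with each control period).
- bot.camera(name): name is "side" or "top"; returns a dict with "image" (480x640x3 uint8, red, green, blue), "z_map" (480x640 float32, m along the optical axis (not along the pixel's ray), 0 where there is no reading), "camera_matrix" (3x3 intrinsics, pixels), "xyz" and "orientation" of the camera in the world. Camera axes: x right, y up, looking along -z (the intrinsics and any distortion apply to the point x, -y, -z); pixel columns grow to the right and rows downward; lengths in m; the calibration is good to about 2 mm. A picture is of the moment at which its call begins.
- bot.job_done(): hands the job in; it is judged then, once.
The state is a dict: "clock": time; "joint_pos": joint angles; "joint_vel": joint speeds; "tau": joint torques, N m; "eef_pos": TCP position; "tool_rot": TCP orientation; "ft_force": force on the tool from outside, world axes, zero at the start; "ft_torque": the same for the moment, N m; "grip_width": finger opening in m; "grasp_force": force on a finger pad.
Only numpy, scipy, OpenCV 4.12 (cv2) and the standard library are available. Lean on these libraries where they do the work, as an engineer would, in place of code of your own. Each camera call takes 0.05 s, during which the arm holds its last target. There are 200 camera calls.

### The job

Push the loading slide of the small hand press fully home against its stop, so that the vial stands under the lever. Then reach down through the window in the guard, press the lever all the way down without touching the guard, keep it down for at least one second and let it come back up, so that the stopper is pressed into the vial. Only push with the fingers: lift nothing, do not touch the vial, and leave the other things on the worktop where they are.

Things in the scene. Friction and masses are not known exactly. Their poses are not given: they have to be found in the camera images.
- press: The fixed hand press: grey base plate 160 x 250 x 12 mm under a guard box 118 mm high. Origin on the worktop under the middle of the guard (in y the plate spans -130 to +120 mm); x points away from the press's front (the slide goes home along +x), y to its left, z up. It stands somewhere on the worktop, turned clockwise (its front toward the robot) by up to 0.95 rad.
- guard: The guard, fixed to the press, with the same origin and axes: white top plate 140 mm (x) by 248 mm (y), 5 mm thick, its top face 118 mm above the worktop, on four posts, with clear panes all round except an opening at the left of the front where the slide passes (y from -7 mm to +102 mm). It must not be touched.
- window (a point): Centre of the rectangular window in the guard's top plate, at the height of the plate's top face (118 mm). The window is 80 mm along the press's x and 96 mm along its y. Same axes as the press. Seen from the front it is the right half of the guard.
- lever_pad (a point): Centre of the top face of the lever's black pad (50 mm along x, 44 mm along y), in the middle of the window and 14 mm below the guard's top face at rest. The point moves with the lever: pressed to the stop it goes 27 mm down and about 4 mm toward -y of the press.
- lever (a joint): Lever angle, rad: 0 at rest (up), 0.2 fully down at its stop. A hinge along the press's x, 133 mm to the left (+y) of the pad. It is sprung and comes back up by itself; fully down takes about 5 N on the pad.
- push_plate (a point): Point on the front (-x) face of the slide's upright steel push plate, on its centre line, 15 mm below its top edge and 109 mm above the worktop. The plate is 8 mm thick, 56 mm wide, and reaches from 14 to 124 mm above the worktop. It is pushed along +x of the press (the point has the press's axes). With the slide home its front face stands 44 mm in front of the guard's top plate and 34 mm in front of the base plate's edge.
- slide (a joint): Travel of the loading slide, m: 0 at the start (pulled out toward the front), 0.080 is fully home at its stop. It runs straight along the press's x with about 1.5 N friction and stays where it is left.
- vial: Amber glass vial, 30 mm in diameter and 36 mm high without its stopper, standing loose in a 16 mm deep round nest of the slide, 110 mm behind the push plate (origin at the middle of its underside). It rides with the slide and must not be touched.
- stopper (a joint): How far the grey stopper on the vial has been pressed in, m: 0 at the start (stands 6 mm proud), about 0.006 when the lever has been fully down with the slide home. It stays where it is pressed.
- amber_jar: Bystander: amber bottle with white cap, 42 mm across, 87 mm high, loose, to the right of the press. Origin under its middle.
- red_stopper: Bystander: red rubber stopper, 28 mm across, 27 mm high, loose, in front of the press at the right. Origin under its middle.
- beaker: Bystander: glass beaker, 54 mm across, 70 mm high, loose. Origin under its middle.
- timer: Bystander: white kitchen-type timer lying flat, 66 x 62 x 19 mm, loose. Origin under its middle.
- white_bottle: Bystander: white bottle, 44 mm across, 91 mm high, loose. Origin under its middle.

How it is judged:
By the outcome, as a careful person would: the job done as asked, in the order asked, and still so for the second after the job is handed in, with the robot touching nothing.
It also fails if it takes over 45 s, if anything falls off the work surface, if the arm or the gripper's body presses on something with over 40 N, if the wrist force passes 120 N, or if a joint passes its speed limit or range.

## Working session

There is one attempt and no reset: what is moved stays moved. The work goes in short steps, Python scripts to look and compute and a tool call to move; the robot and the scene stay as the last step left them, time stands still between calls to the robot, and variables do not carry over. Pictures are saved under pics/ and viewed, at most 10 in all, crops included, and the job is handed in when it is done.

Besides the shell and the picture viewer there is one more tool, called after "Emit:" in YAML: its name, and indented under it one key for each argument. drive_tool: Moves the arm, as the interface text tells. Shifts and turns lie within -1 to 1; 1 stands for 250 mm of shift or 0.5 rad of turn. Its arguments: {"type":"object","properties":{"slide":{"type":"array","items":{"type":"array","items":{"type":"number"}}},"rotation":{"type":"array","items":{"type":"array","items":{"type":"number"}}},"gripper":{"type":"number"}},"required":["slide","rotation"]}

```bash
mkdir -p pics; cat > h.py <<'E'
import numpy as np, cv2
from workcell import bot
from scipy.spatial.transform import Rotation as R
def cam(n):
    c=bot.camera(n); return c
def pts(c):
    K=np.array(c["camera_matrix"]); z=c["z_map"]; v,u=np.mgrid[0:480,0:640]
    p=np.stack([(u-K[0,2])/K[0,0]*z,-(v-K[1,2])/K[1,1]*z,-z],-1)
    return p@R.from_quat(c["orientation"]).as_matrix().T+np.array(c["xyz"])
E
python3 - <<'E'
from h import *
for n in("top","side"):
    c=cam(n); cv2.imwrite(f"pics/{n}0.png",c["image"][...,::-1]); np.savez(f"{n}0.npz",**c)
    print(n,c["xyz"],c["orientation"],c["camera_matrix"],c.keys())
    P=pts(c); np.save(n+"P.npy",P)
o=bot.get_obs(); print(o)
E
```

```text
top [ 0.36326323 -0.04528806  1.23421923] [ 0.05634826 -0.04607848 -0.69595249  0.71438909] [[474.29169303   0.         321.76818983]
 [  0.         474.29169303 246.06063355]
 [  0.           0.           1.        ]] dict_keys(['image', 'z_map', 'camera_matrix', 'xyz', 'orientation'])
side [ 0.16692331 -1.0449368   0.58042745] [ 0.52820348 -0.09541949 -0.14368401  0.83141512] [[455.16518829   0.         313.43608642]
 [  0.         455.16518829 238.85438731]
 [  0.           0.           1.        ]] dict_keys(['image', 'z_map', 'camera_matrix', 'xyz', 'orientation'])
{'clock': 0.1, 'joint_pos': array([-1.19401573e+00,  2.41367728e-01,  3.85344725e-03,  1.33519653e+00,
        1.33012830e-06,  1.57076839e+00]), 'joint_vel': array([ 0.00153358, -0.00025073,  0.00298552,  0.00135636, -0.00047117,
       -0.00105815]), 'tau': array([-3.66863351e-04, -3.73139620e+01,  2.53009486e+01,  1.08506731e-02,
        2.43200310e-05, -4.34711339e-06]), 'eef_pos': array([ 0.18375604, -0.46439929,  0.23048485]), 'tool_rot': array([ 9.82303903e-01,  1.87291552e-01, -1.78603990e-04, -9.40433253e-04]), 'ft_force': array([-0.69426362, -0.47993896, -0.43214694]), 'ft_torque': array([ 0.00212696, -0.03518849, -0.09623072]), 'grasp_force': 0.0, 'grip_width': 0.08557341577248516}
```

View pics/top0.png

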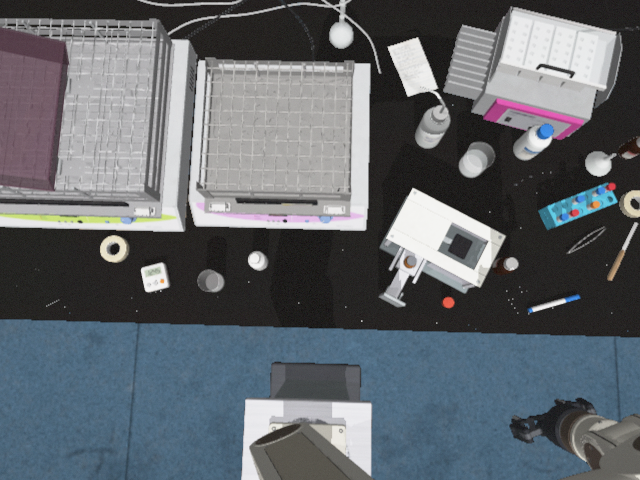

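View pics/side0.png

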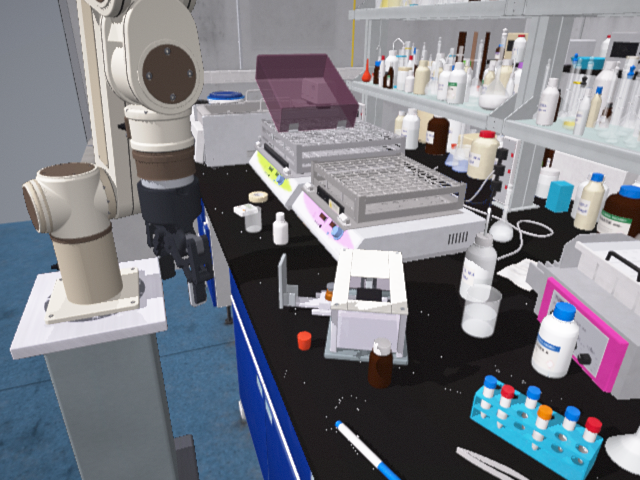

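The top view shows the guard plate around (445,235), the window with its black pad at (465,245), the push plate near (395,295), the red stopper at (448,302) and the amber jar at (508,265). The side view shows the upright push plate at (283,280).

```bash
python3 - <<'E'
from h import *
c=np.load("top0.npz"); P=np.load("topP.npy"); v,u=np.mgrid[0:480,0:640]
roi=(u>365)&(u<520)&(v>180)&(v<310)
K=c["camera_matrix"];Rm=R.from_quat(c["orientation"]).as_matrix()
def ray(px,z):
    px=np.atleast_2d(px).astype(float); d=np.stack([(px[:,0]-K[0,2])/K[0,0],-(px[:,1]-K[1,2])/K[1,1],-np.ones(len(px))],-1)@Rm.T
    return c["xyz"]+d*((z-c["xyz"][2])/d[:,2])[:,None]
z=P[...,2]
m=roi&(abs(z-.118)<.008)&(c["image"].min(-1)>150)
m=m.astype(np.uint8); n,l,st,ce=cv2.connectedComponentsWithStats(m); k=1+st[1:,4].argmax(); m=(l==k).astype(np.uint8)
print(st[k],ce[k],np.median(z[m>0]))
cs,_=cv2.findContours(m,cv2.RETR_CCOMP,cv2.CHAIN_APPROX_NONE)
for q in cs:
    a=cv2.contourArea(q)
    if a<100: continue
    W=ray(q[:,0],.118)[:,:2]
    r=cv2.minAreaRect((W*1000).astype(np.float32)); print("rect",a,r,cv2.boxPoints(r).tolist())
th=None
# black pad
pad=roi&(c["image"].max(-1)<60)&(abs(z-.104)<.012); n,l,st,ce=cv2.connectedComponentsWithStats(pad.astype(np.uint8)); k=1+st[1:,4].argmax()
print("pad",st[k],ray(ce[k],.104),np.median(z[l==k])); q=np.argwhere(l==k)[:,::-1]
print(cv2.minAreaRect((ray(q,.104)[:,:2]*1000).astype(np.float32)))
pl=(u<412)&(u>370)&(v>245)&(v<310)&(z>.112)&(z<.135)&(m==0)
q=np.argwhere(pl)[:,::-1]; W=P[pl]; print("plate",len(q),q.min(0),q.max(0),W.mean(0)); r=cv2.minAreaRect((ray(q,.124)[:,:2]*1000).astype(np.float32));print(r)
for n,cc in(("red",(448,302)),("jar",(508,265))): print(n,P[cc[1],cc[0]])
im=c["image"][175:315,360:525,::-1]; cv2.imwrite("pics/crop.png",cv2.resize(im,None,fx=4.5,fy=4,interpolation=cv2.INTER_CUBIC))
E
```

```text
[ 386  189  119   98 4689] [440.57901472 234.9328215 ] 0.11804816616375802
rect 5916.0 ((555.3588256835938, -319.3975830078125), (247.31155395507812, 140.15878295898438), 63.0135498046875) [[436.797607421875, -397.7883605957031], [561.695068359375, -461.3895568847656], [673.9200439453125, -241.00680541992188], [549.0225830078125, -177.40560913085938]]
rect 1410.5 ((535.0720825195312, -359.4901123046875), (99.32659149169922, 83.84906005859375), 63.04767990112305) [[475.19140625, -384.7569274902344], [549.93310546875, -422.7614440917969], [594.9527587890625, -334.2232971191406], [520.2110595703125, -296.2187805175781]]
pad [448 234  24  25 344] [[ 0.53635491 -0.35787098  0.104     ]] 0.10426563384062737
((536.4378662109375, -357.5635986328125), (41.228515625, 47.400733947753906), 63.5117301940918)
plate 91 [383 293] [405 306] [ 0.40409443 -0.19781727  0.12334024]
((404.19091796875, -197.576171875), (55.51705551147461, 8.351057052612305), 64.78730010986328)
red [ 0.40485936 -0.34719969  0.02727075]
jar [ 0.49568457 -0.47804647  0.08648486]
```

View pics/crop.png

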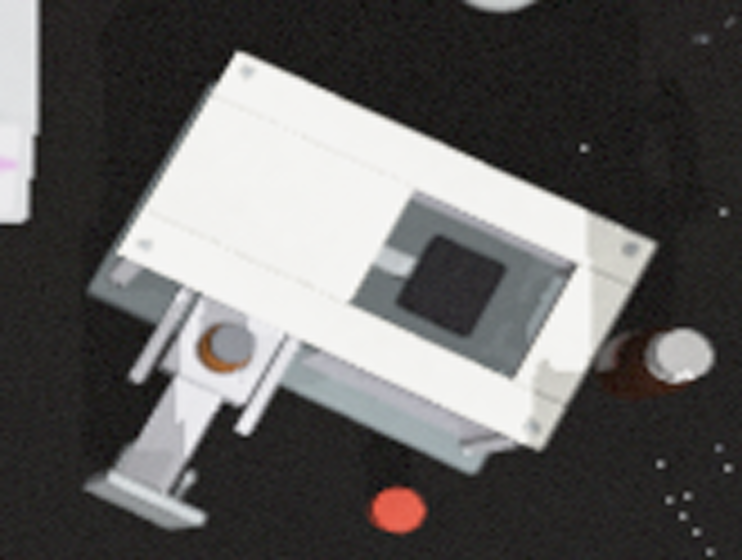

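Emit:
drive_tool:
  slide:
    - [0.04,-0.03,0]
    - [0.12,-0.09,0]
    - [0.2,-0.15,0]
    - [0.28,-0.21,0]
    - [0.37,-0.27,0]
    - [0.45,-0.33,0]
    - [0.52,-0.38,0]
    - [0.55,-0.4,0]
  rotation:
    - [0,0,-0.08]
    - [0,0,-0.2]
    - [0,0,-0.35]
    - [0,0,-0.5]
    - [0,0,-0.65]
    - [0,0,-0.8]
    - [0,0,-0.9]
    - [0,0,-0.92]
  gripper: 0

```text
clock: 1.1
eef_pos: [0.2755, -0.3199, 0.2313]
tool_rot: [0.913, 0.408, 0.0, -0.0]
ft_force: [0.9, 0.4, -0.2]
grip_width: -0.0
grasp_force: 0.0
```

```bash
cat >> h.py <<'E'
O=np.array([.5554,-.3194]); A=np.deg2rad(63.03-90)
ex=np.array([np.cos(A),np.sin(A)]); ey=np.array([-ex[1],ex[0]])
def press(x,y,z): return np.r_[O+x*ex+y*ey,z]
def goal(t):
    o=bot.get_obs(); T=R.from_quat(o["tool_rot"]); 
    G=R.from_matrix(np.array([np.r_[-ex,0],np.r_[ey,0],[0,0,-1]]).T)
    d=T.inv().apply(t-o["eef_pos"]); q=o["eef_pos"][:2]-O
    print("slide",(d/.25).round(3),"rot",((T.inv()*G).as_rotvec()/.5).round(3),"j6",o["joint_pos"][5].round(2),"press xy",(q@ex).round(4),(q@ey).round(4),o["eef_pos"].round(4),"F",o["ft_force"].round(1),"t",o["clock"],"w",o["grip_width"])
E
python3 -c "
from h import *
goal(press(-.194-.041,.04,.2305))"
```

```text
slide [ 0.662 -0.117  0.003] rot [-0.000e+00 -1.000e-03 -3.663e+00] j6 1.44 press xy -0.2493 -0.1274 [ 0.2755 -0.3199  0.2313] F [ 0.9  0.4 -0.2] t 1.1 w -1.9861604842026275e-05
```

Emit:
drive_tool:
  slide:
    - [0.05,-0.01,0]
    - [0.14,-0.02,0]
    - [0.24,-0.04,0]
    - [0.34,-0.06,0]
    - [0.44,-0.08,0]
    - [0.54,-0.1,0]
    - [0.62,-0.11,0]
    - [0.66,-0.12,0]
  rotation:
    - [0,0,-0.08]
    - [0,0,-0.2]
    - [0,0,-0.35]
    - [0,0,-0.5]
    - [0,0,-0.65]
    - [0,0,-0.8]
    - [0,0,-0.9]
    - [0,0,-0.92]

```text
clock: 2.1
eef_pos: [0.3637, -0.178, 0.2313]
tool_rot: [0.797, 0.605, -0.0, 0.0]
ft_force: [-0.6, -0.2, -0.1]
grip_width: 0.0002
grasp_force: 0.0
```

Emit:
drive_tool:
  slide:
    - [0,0,0]
    - [0,0,0]
    - [0,0,0]
    - [0,0,0]
    - [0,0,0]
    - [0,0,0]
    - [0,0,0]
    - [0,0,0]
  rotation:
    - [0,0,-0.15]
    - [0,0,-0.35]
    - [0,0,-0.55]
    - [0,0,-0.75]
    - [0,0,-1]
    - [0,0,-1]
    - [0,0,-1]
    - [0,0,-1]

```text
clock: 3.1
eef_pos: [0.3632, -0.1788, 0.2313]
tool_rot: [0.623, 0.782, -0.0, -0.0]
ft_force: [0.6, -0.1, 0.4]
grip_width: -0.0002
grasp_force: 0.0
```

Emit:
drive_tool:
  slide:
    - [0,0,0]
    - [0,0,0]
    - [0,0,0]
    - [0,0,0]
    - [0,0,0]
    - [0,0,0]
    - [0,0,0]
    - [0,0,0]
  rotation:
    - [0,0,-0.15]
    - [0,0,-0.35]
    - [0,0,-0.55]
    - [0,0,-0.75]
    - [0,0,-1]
    - [0,0,-1]
    - [0,0,-1]
    - [0,0,-1]

```text
clock: 4.1
eef_pos: [0.3633, -0.1787, 0.2313]
tool_rot: [0.41, 0.912, -0.0, -0.0]
ft_force: [0.1, -0.6, -0.2]
grip_width: -0.0004
grasp_force: 0.0
```

```bash
python3 -c "
from h import *
goal(press(-.194-.041,.04,.097))"
```

```text
slide [0.003 0.007 0.537] rot [-0.   -0.   -0.75] j6 0.39 press xy -0.235 0.0382 [ 0.3633 -0.1787  0.2313] F [ 0.1 -0.6 -0.2] t 4.1 w -0.000432483593241922
```

Emit:
drive_tool:
  slide:
    - [0,0,0.05]
    - [0,0,0.13]
    - [0,0,0.22]
    - [0,0.01,0.31]
    - [0,0.01,0.4]
    - [0,0.01,0.48]
    - [0,0.01,0.54]
    - [0,0.01,0.54]
  rotation:
    - [0,0,-0.15]
    - [0,0,-0.35]
    - [0,0,-0.55]
    - [0,0,-0.75]
    - [0,0,-0.75]
    - [0,0,-0.75]
    - [0,0,-0.75]
    - [0,0,-0.75]

```text
clock: 5.1
eef_pos: [0.3642, -0.1766, 0.0954]
tool_rot: [0.233, 0.972, 0.0, -0.001]
ft_force: [-0.9, 0.2, -0.5]
grip_width: -0.0
grasp_force: 0.0
```

```bash
python3 - <<'E'
from h import *
goal(press(-.205,.04,.097))
c=cam("top"); P=pts(c)
t=c["image"][215:335,330:490,::-1]; cv2.imwrite("pics/c1.png",cv2.resize(t,None,fx=4,fy=4))
E
```

```text
slide [-0.121 -0.002 -0.007] rot [-0.    -0.006  0.001] j6 0.02 press xy -0.2352 0.0406 [ 0.3642 -0.1766  0.0954] F [-0.9  0.2 -0.5] t 5.1 w -4.489900723278619e-05
```

View pics/c1.png

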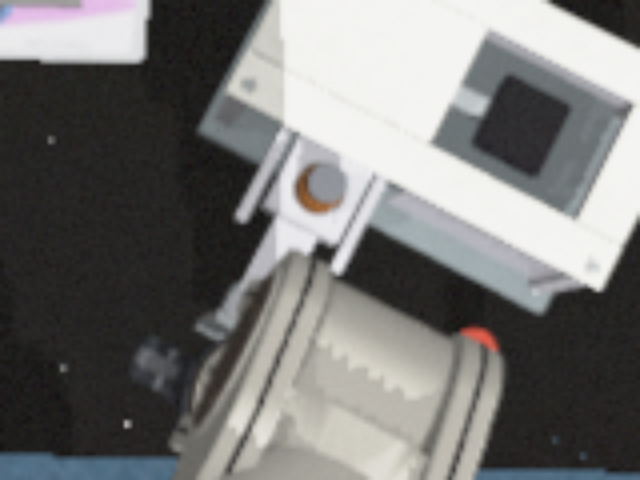

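The gripper hides the push plate's near end, around (215,325) in the crop. The slide has not moved and the vial sits at (320,185). Pushing along tool −x.

Emit:
drive_tool:
  slide:
    - [-0.04,0,0]
    - [-0.08,0,0]
    - [-0.11,0,0]
    - [-0.14,0,0]
    - [-0.17,0,0]
    - [-0.2,0,0]
    - [-0.23,0,0]
    - [-0.25,0,0]
  rotation:
    - [0,0,0]
    - [0,0,0]
    - [0,0,0]
    - [0,0,0]
    - [0,0,0]
    - [0,0,0]
    - [0,0,0]
    - [0,0,0]

```text
clock: 6.15
eef_pos: [0.4213, -0.2056, 0.0962]
tool_rot: [0.233, 0.973, 0.0, -0.0]
ft_force: [-2.2, 0.3, 1.1]
grip_width: 0.0002
grasp_force: 0.8
```

Emit:
drive_tool:
  slide:
    - [-0.02,0,0]
    - [-0.05,0,0]
    - [-0.08,0,0]
    - [-0.11,0,0]
    - [-0.14,0,0]
    - [-0.16,0,0]
    - [-0.17,0,0]
    - [-0.17,0,0]
  rotation:
    - [0,0,0]
    - [0,0,0]
    - [0,0,0]
    - [0,0,0]
    - [0,0,0]
    - [0,0,0]
    - [0,0,0]
    - [0,0,0]

```text
clock: 7.15
eef_pos: [0.4593, -0.2249, 0.0964]
tool_rot: [0.233, 0.973, -0.0, 0.0]
ft_force: [0.5, -0.1, 0.9]
grip_width: -0.0003
grasp_force: 0.0
```

```bash
python3 - <<'E'
from h import *
goal(press(-.125,.04,.097)); o=bot.get_obs(); print(o["ft_force"][:2]@ex)
E
```

```text
slide [-0.014 -0.003 -0.002] rot [0.    0.002 0.002] j6 0.01 press xy -0.1285 0.0407 [ 0.4593 -0.2249  0.0964] F [ 0.5 -0.1  0.9] t 7.15 w -0.00033030623021942587
0.5104374325265938
```

Emit:
drive_tool:
  slide:
    - [-0.005,0,0]
    - [-0.01,0,0]
    - [-0.015,0,0]
    - [-0.02,0,0]
    - [-0.023,0,0]
    - [-0.026,0,0]
    - [-0.03,0,0]
    - [-0.03,0,0]
  rotation:
    - [0,0,0]
    - [0,0,0]
    - [0,0,0]
    - [0,0,0]
    - [0,0,0]
    - [0,0,0]
    - [0,0,0]
    - [0,0,0]

```text
clock: 8.15
eef_pos: [0.4631, -0.2268, 0.0961]
tool_rot: [0.233, 0.973, 0.001, -0.002]
ft_force: [-7.5, 4.3, 6.9]
grip_width: 0.0002
grasp_force: 4.4
```

```bash
python3 - <<'E'
from h import *
goal(press(-.125,.04,.097)); o=bot.get_obs(); print(o["ft_force"][:2]@ex)
E
```

```text
slide [ 0.003 -0.003 -0.004] rot [ 0.    -0.01   0.002] j6 0.01 press xy -0.1243 0.0407 [ 0.4631 -0.2268  0.0961] F [-7.5  4.3  6.9] t 8.15 w 0.0002015058429112996
-8.681730889514123
```

Emit:
drive_tool:
  slide:
    - [-0.005,0,0]
    - [-0.01,0,0]
    - [-0.015,0,0]
    - [-0.015,0,0]
    - [-0.015,0,0]
    - [-0.015,0,0]
    - [-0.015,0,0]
    - [-0.015,0,0]
  rotation:
    - [0,0,0]
    - [0,0,0]
    - [0,0,0]
    - [0,0,0]
    - [0,0,0]
    - [0,0,0]
    - [0,0,0]
    - [0,0,0]

```text
clock: 9.15
eef_pos: [0.463, -0.2268, 0.0957]
tool_rot: [0.233, 0.973, 0.001, -0.006]
ft_force: [-14.6, 7.4, 12.4]
grip_width: -0.0004
grasp_force: 8.7
```

Emit:
drive_tool:
  slide:
    - [0.02,0,0]
    - [0.06,0,0]
    - [0.1,0,0]
    - [0.14,0,-0.05]
    - [0.15,0,-0.15]
    - [0.15,0,-0.27]
    - [0.15,0,-0.38]
    - [0.15,0,-0.42]
  rotation:
    - [0,0,0]
    - [0,0,0]
    - [0,0,0]
    - [0,0,0]
    - [0,0,0]
    - [0,0,0]
    - [0,0,0]
    - [0,0,0]

```text
clock: 10.15
eef_pos: [0.4363, -0.2132, 0.2039]
tool_rot: [0.233, 0.973, -0.001, 0.002]
ft_force: [0.5, 0.2, -1.0]
grip_width: -0.0
grasp_force: 0.0
```

```bash
python3 - <<'E'
from h import *
goal(np.r_[.5360,-.3580,.165])
c=cam("top"); P=pts(c); v,u=np.mgrid[0:480,0:640]; z=P[...,2]
d=P[...,:2]-O; x=d@ex; y=d@ey
m=(x<-.08)&(x>-.22)&(abs(y-.04)<.032)&(z>.11)&(z<.135); print("plate",m.sum(),np.percentile(x[m],[5,50,95]) if m.any() else 0, np.median(y[m]))
q=P[m].mean(0) if m.any() else 0; print(q)
t=c["image"][180:320,350:520,::-1]; cv2.imwrite("pics/c2.png",cv2.resize(t,None,fx=4,fy=4))
E
```

```text
slide [-0.617 -0.336  0.159] rot [0.    0.01  0.002] j6 0.02 press xy -0.1543 0.0407 [ 0.4363 -0.2132  0.2039] F [ 0.5  0.2 -1. ] t 10.15 w -4.292114491301455e-05
plate 17 [-0.11309891 -0.10965093 -0.1059722 ] 0.06392642265940292
[ 0.48627418 -0.21344038  0.12164788]
```

View pics/c2.png

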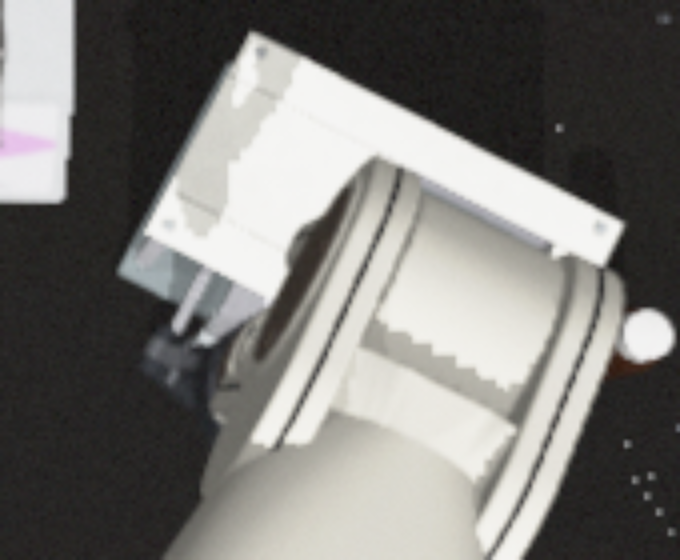

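The push plate is at press x −0.110, so its front face is at −0.114: home. In the crop the gripper hovers in front of the guard and the amber jar (645,335) is undisturbed. Moving over the window.

Emit:
drive_tool:
  slide:
    - [-0.04,-0.02,0]
    - [-0.14,-0.08,0]
    - [-0.25,-0.14,0]
    - [-0.36,-0.2,0]
    - [-0.46,-0.26,0]
    - [-0.55,-0.31,0.05]
    - [-0.61,-0.34,0.1]
    - [-0.62,-0.34,0.14]
  rotation:
    - [0,0,0]
    - [0,0,0]
    - [0,0,0]
    - [0,0,0]
    - [0,0,0]
    - [0,0,0]
    - [0,0,0]
    - [0,0,0]

```text
clock: 11.2
eef_pos: [0.5347, -0.3594, 0.1631]
tool_rot: [0.233, 0.972, 0.001, -0.002]
ft_force: [-1.2, 0.2, -0.2]
grip_width: -0.0005
grasp_force: 0.0
```

```bash
python3 - <<'E'
from h import *
goal(press(0,-.045,.104))
c=cam("side"); cv2.imwrite("pics/s2.png",cv2.resize(c["image"][200:380,250:450,::-1],None,fx=3.2,fy=3.2))
E
```

```text
slide [-0.002  0.     0.236] rot [ 0.001 -0.007 -0.   ] j6 -0.12 press xy -0.0003 -0.0451 [ 0.5347 -0.3594  0.1631] F [-1.2  0.2 -0.2] t 11.2 w -0.0004728286388734844
```

View pics/s2.png

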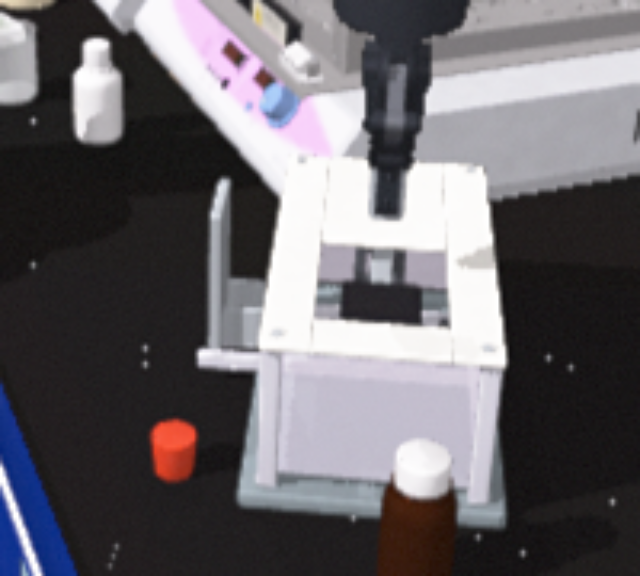

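The fingers hang centred over the window in the side crop, at (388,190) above the pad at (380,300). The slide is in, and the red stopper (174,450) and jar are undisturbed. Descending.

Emit:
drive_tool:
  slide:
    - [0,0,0.05]
    - [0,0,0.11]
    - [0,0,0.17]
    - [0,0,0.22]
    - [0,0,0.25]
    - [0,0,0.28]
    - [0,0,0.3]
    - [0,0,0.31]
  rotation:
    - [0,0,0]
    - [0,0,0]
    - [0,0,0]
    - [0,0,0]
    - [0,0,0]
    - [0,0,0]
    - [0,0,0]
    - [0,0,0]

```text
clock: 12.25
eef_pos: [0.5349, -0.3597, 0.0894]
tool_rot: [0.233, 0.972, -0.001, 0.0]
ft_force: [-3.2, -2.7, 4.4]
grip_width: 0.0002
grasp_force: 2.5
```

```bash
python3 - <<'E'
from h import *
goal(press(0,-.045,.077))
E
```

```text
slide [0.    0.001 0.05 ] rot [-0.004  0.002  0.   ] j6 -0.12 press xy 0.0001 -0.0452 [ 0.5349 -0.3597  0.0894] F [-3.2 -2.7  4.4] t 12.25 w 0.00022573557395828888
```

Emit:
drive_tool:
  slide:
    - [0,0,0.01]
    - [0,0,0.02]
    - [0,0,0.03]
    - [0,-0.005,0.04]
    - [0,-0.005,0.045]
    - [0,-0.005,0.05]
    - [0,-0.005,0.055]
    - [0,-0.005,0.06]
  rotation:
    - [0,0,0]
    - [0,0,0]
    - [0,0,0]
    - [0,0,0]
    - [0,0,0]
    - [0,0,0]
    - [0,0,0]
    - [0,0,0]

```text
clock: 13.25
eef_pos: [0.5353, -0.3601, 0.0769]
tool_rot: [0.233, 0.973, -0.0, 0.002]
ft_force: [-7.2, -0.6, 20.8]
grip_width: -0.0002
grasp_force: 10.2
```

```bash
python3 - <<'E'
from h import *
goal(press(0,-.045,.077))
E
```

```text
slide [ 0.002  0.002 -0.   ] rot [-0.     0.006  0.002] j6 -0.12 press xy 0.0005 -0.0454 [ 0.5353 -0.3601  0.0769] F [-7.2 -0.6 20.8] t 13.25 w -0.00017737726351726863
```

The force is 20.8 N, well above the 5 N needed, so the lever is at its stop. Pressing slightly more and holding.

Emit:
drive_tool:
  slide:
    - [0,0,0.004]
    - [0,0,0.006]
    - [0,0,0.006]
    - [0,0,0.006]
    - [0,0,0.006]
    - [0,0,0.006]
    - [0,0,0.006]
    - [0,0,0.006]
  rotation:
    - [0,0,0]
    - [0,0,0]
    - [0,0,0]
    - [0,0,0]
    - [0,0,0]
    - [0,0,0]
    - [0,0,0]
    - [0,0,0]

```text
clock: 14.25
eef_pos: [0.5353, -0.3602, 0.0767]
tool_rot: [0.233, 0.973, -0.001, 0.002]
ft_force: [-7.1, 0.5, 22.3]
grip_width: 0.0002
grasp_force: 11.1
```

Emit:
drive_tool:
  slide:
    - [0,0,0]
    - [0,0,0]
    - [0,0,0]
    - [0,0,0]
    - [0,0,0]
    - [0,0,0]
    - [0,0,0]
    - [0,0,0]
  rotation:
    - [0,0,0]
    - [0,0,0]
    - [0,0,0]
    - [0,0,0]
    - [0,0,0]
    - [0,0,0]
    - [0,0,0]
    - [0,0,0]

```text
clock: 15.25
eef_pos: [0.5353, -0.3602, 0.0767]
tool_rot: [0.233, 0.973, -0.001, 0.002]
ft_force: [-7.3, 1.0, 22.4]
grip_width: 0.0003
grasp_force: 11.1
```

Emit:
drive_tool:
  slide:
    - [0,0,-0.02]
    - [0,0,-0.06]
    - [0,0,-0.11]
    - [0,0,-0.17]
    - [0,0,-0.24]
    - [0,0,-0.32]
    - [0,0,-0.4]
    - [0,0,-0.45]
  rotation:
    - [0,0,0]
    - [0,0,0]
    - [0,0,0]
    - [0,0,0]
    - [0,0,0]
    - [0,0,0]
    - [0,0,0]
    - [0,0,0]

```text
clock: 16.25
eef_pos: [0.5347, -0.3596, 0.186]
tool_rot: [0.233, 0.973, 0.0, 0.0]
ft_force: [-1.1, -0.4, 0.5]
grip_width: -0.0
grasp_force: 0.0
```

```bash
python3 - <<'E'
from h import *
goal(press(0,-.045,.077))
c=cam("side"); cv2.imwrite("pics/s3.png",cv2.resize(c["image"][200:400,230:450,::-1],None,fx=3,fy=3))
E
```

```text
slide [-0.001  0.001  0.436] rot [0.001 0.001 0.002] j6 -0.12 press xy -0.0002 -0.0452 [ 0.5347 -0.3596  0.186 ] F [-1.1 -0.4  0.5] t 16.25 w -3.11773540447313e-05
```

View pics/s3.png

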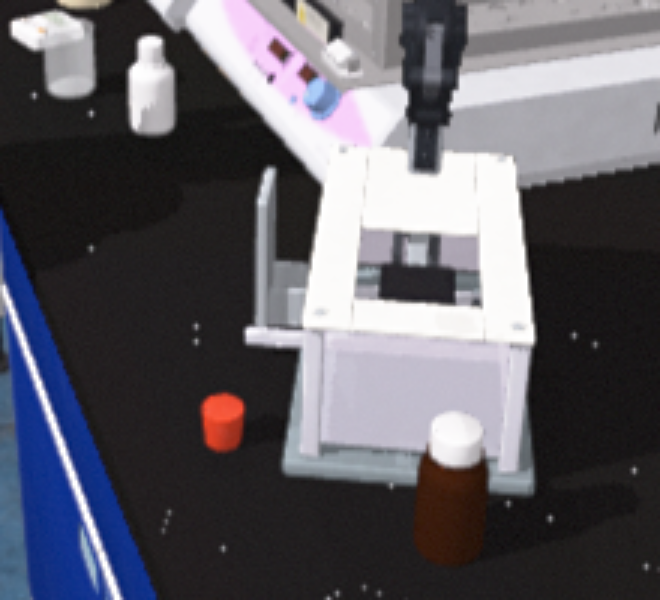

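The lever pad is back up at (418,283), the slide is still home, the other things are in place, and the arm is clear.

```bash
python3 -c "
from workcell import bot
print(bot.job_done())"
```

```text
the job is handed in; nothing more can be done
None
```

Job handed in at about 16 s: the slide is home against its stop; I pressed the lever to its stop through the window, held it about 2 s, and it came back up. I did not check the stopper's depth directly.

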